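Kit the accepted turbine parts into the shaped tray

ROBOT

A 6-joint arm with a two-finger parallel gripper is mounted at the origin on the work surface. World frame = base frame: x ahead of the robot, y to its left, z up, the work surface at z = 0. Lengths are in m, angles in rad, forces in N, time in s.
With the tool pointing down it reaches from about 0.25 to 0.725 m from the base axis. Payload 4 kg.
Tool frame: the origin (TCP) lies midway between the tips of the shut fingers; the grasp point (between the pads) lies 19 mm behind it (bot.grip_point_offset is the distance from the TCP to the grasp point, in m); z points along the fingers, y is the line along which they close (so a half turn about z gives the same grasp; the last joint's range is limited). The gripper opens to 85 mm and grips with 20 to 120 N. Pads are 22 mm wide; open, the fingers measure 114 mm over their backs; the gripper's body (76 mm by 85 mm) begins 54 mm behind the grasp point. The pads swing forward as they close: fully open they stand 13 mm farther back than shut.
Start: joints at [-1.143, 0.241, 0.005, 1.335, 0, 1.571], TCP at [0.207, -0.455, 0.231] pointing down, gripper open.
Joint ranges: [-2.72, 2.72], [-1.05, 1.87], [-1.09, 1.28], [-1.99, 2.15], [-1.42, 1.44], [-3.14, 3.14]. Speed limits (rad/s): [2.79, 2.79, 3.14, 3.14, 3.14, 3.14].

INTERFACE

Orientations are given as a unit quaternion [x, y, z, w].
In Python, from workcell import bot gives the robot as it stands.
- The arm moves only by the tool step_arm, never from a script. Its argument "targets" is text: rows parted by semicolons, each of 7 numbers parted by spaces: the opening, from -1 (shut) to 1 (fully open), so that 0 is half open, then the shift along the world's x, y, z normalised to -1 to 1, where 1 is 0.5 m, then the turn, a rotation vector about the world's x, y, z normalised to -1 to 1, where 1 is pi/4 rad. In form: gripper x y z wx wy wz; .... A call has 1 to 10 rows; each row is the pose to reach, as a shift and turn from the pose commanded when the call began; what a row does not reach only later rows make up. A row lasts 1/12 s, in which the tool goes at most 41.7 mm and 7.16 degrees, less where a joint would pass 70% of its speed; a pose out of reach is approached as far as the arm can. A call with a number of a shift or a turn outside -1 to 1 is refused whole. A call with a gripper value outside its range is refused whole. The fingers move at their own pace and stop on an object; the grip force is fixed at half the most. Time passes only in rows, so rows that repeat a pose let the fingers close. It gives the time, the measured TCP pose, the force, the opening and the grip force at its end, in the units of the state.
- bot.get_obs(): the state, without advancing time (a new reading comes with each control period).
- bot.camera(name): name is "side" or "top"; returns the picture (480x640x3 uint8, red, green, blue); there is no depth.
- bot.camera_info(name): a dict with "vertical_fov" (degrees; the focal length in pixels is half the picture's height over the tangent of half this angle, whatever the lens; pixels are square), "cx", "cy" (the principal point, pixels), "D" ([k1, k2, p1, p2, k3] as OpenCV has them; the pictures are not rectified), "pose" (4x4, takes a point from camera to world coordinates). Camera axes: x right, y up, looking along -z (the intrinsics and any distortion apply to the point x, -y, -z); pixel columns grow to the right and rows downward; lengths in m; the calibration is good to about 2 mm. A picture is of the moment at which its call begins. camera_info takes no time and is no camera call.
- bot.job_done(): hands the job in; it is judged then, once.
The state is a dict: "clock": time; "joint_pos": joint angles; "joint_vel": joint speeds; "tau": joint torques, N m; "eef_pos": TCP position; "tool_rot": TCP orientation; "ft_force": force on the tool from outside, world axes, zero at the start; "ft_torque": the same for the moment, N m; "grip_width": finger opening in m; "grasp_force": force on a finger pad.
Only numpy, scipy, OpenCV 4.12 (cv2) and the standard library are available. Lean on these libraries where they do the work, as an engineer would, in place of code of your own. Each camera call takes 0.05 s, during which the arm holds its last target. There are 200 camera calls.

TASK

Kit the accepted parts of this unit into the blue tray: the unpainted ball bearing flat down over the white post, the fuel nozzle upright in the orange square pocket, the green angle bracket ridge-up astride the yellow saddle, and then the bare aluminium doubler angle nested over the bracket so that the two sit fully home with their legs together and roughly centred lengthwise. Set the parts down, do not drop them, and leave the two red-painted rejects (a bracket and a bearing) lying where they are.

Things in the scene. Friction and masses are not known exactly. Their poses are not given: they have to be found in the camera images.
- bracket_mid (a point): Angle bracket to be kitted: equal-leg aluminium angle in green primer, no red on it, 54 mm long, legs 40 mm, 5 mm thick, about 55 g. It stands on the bench ridge-up like a tent on its two leg edges, 31.8 mm high and 56.6 mm wide. The point is half-way up (15.9 mm below the ridge, 15.9 mm above the leg edges), midway along; y runs along the ridge, z up. It can be pinched over its two sawn ends (54 mm apart) near the ridge.
- doubler_mid (a point): Doubler angle to be nested over the bracket: same section (legs 40 mm, 5 mm thick, 31.8 mm high, ridge-up) in bare silvery aluminium, 66 mm long, about 67 g. Point and axes as for the bracket; pinch it over its two ends (66 mm apart). Nested, it lies 7.1 mm above the bracket and overhangs it by 6 mm at each end, so fingers that pinch its ends pass outside the bracket's.
- bearing_mid (a point): Ball bearing to be kitted: steel rings and brass cage, no red on it, 52 mm outside, 25 mm bore, 15 mm high, 130 g, lying flat on the bench. The point is its centre, half-way up; z is its axis.
- nozzle_mid (a point): Fuel nozzle to be kitted, standing upright on its flange, 150 g: steel flange 48 mm across and 7 mm thick at the foot, brass barrel 22 mm across from 7 to 39 mm up (a hexagon 25 mm across corners at 9 to 16 mm), dark tip to 54 mm. The point is on the axis, 27 mm above the foot (half-way up); z is up.
- reject_bracket_mid (a point): Rejected bracket, to be left alone: like the green bracket (54 mm long) but with a red paint band across the middle of both legs. Point and axes as for the bracket.
- reject_bearing_mid (a point): Rejected bearing, to be left alone: like the bearing but with half of its outer ring painted red. The point is its centre, half-way up.
- saddle: Tray insert for the angles, fixed: black plate 90 x 150 x 4 mm with a yellow ridge-up angle 42 mm long along its y, ridge 37.9 mm above the origin. The origin is the centre of the plate's underside, x across the ridge, y along it, z up. A bracket seated on it has its ridge 45.0 mm above this origin (its mid point 29.1 mm above) and its legs clear of the plate; the doubler's ridge then comes to 52.0 mm.
- post: Tray insert for the bearing, fixed: black plate 90 x 150 x 4 mm with an upright white post in the middle, 13 mm across, tapered over its last 10 mm, top 38 mm above the origin. The origin is the centre of the plate's underside, z up. A seated bearing lies flat on the plate, its centre 11.5 mm above the origin.
- pocket: Tray insert for the nozzle, fixed: black plate 90 x 150 x 4 mm with an orange square frame in the middle, 62 mm inside, 70 mm outside, its rim 16 mm above the origin. The origin is the centre of the plate's underside, z up, the frame's sides along x and y. A seated nozzle stands on the plate inside the frame, its mid point 31 mm above the origin.
- tray: Blue kitting tray, fixed: 290 mm along its x, 170 mm along its y, floor and walls 4 mm, walls 26 mm high. The origin is the centre of its underside. The three inserts lie on its floor in a row along its x, 93 mm apart, in any order, turned like the tray.

How it is judged:
By the outcome, as a careful person would: the job done as asked, in the order asked, and still so for the second after the job is handed in, with the robot touching nothing.
It also fails if it takes over 125 s, if anything falls off the work surface, if the arm or the gripper's body presses on something with over 40 N, if the wrist force passes 120 N, or if a joint passes its speed limit or range.

## Working session

There is one attempt and no reset: what is moved stays moved. The work goes in short steps, Python scripts to look and compute and a tool call to move; the robot and the scene stay as the last step left them, time stands still between calls to the robot, and variables do not carry over. Pictures are saved under pics/ and viewed, at most 14 in all, crops included, and the job is handed in when it is done.

Besides the shell and the picture viewer there is one more tool, called after ">>>" as a command line: name --argument value ..., lists and objects as JSON in quotes. step_arm: Moves the arm, as the interface text tells. Scaled input: -1 to 1 covers 0.5 m each way for a shift and pi/4 rad each way for a turn. Its arguments: {"type":"object","properties":{"targets":{"type":"string"}},"required":["targets"]}

```bash
ls; mkdir -p pics
python3 - <<'E'
from workcell import bot
import cv2
for n in ("top","side"):
    im=bot.camera(n); cv2.imwrite(f"pics/{n}0.png",im[:,:,::-1]); i=bot.camera_info(n); print(n,i)
o=bot.get_obs(); print(o, bot.grip_point_offset)
E
```

```text
pics
top {'vertical_fov': 49.55758845726587, 'cx': 325.0587431398015, 'cy': 248.49401825587435, 'D': array([0.01194378, 0.        , 0.        , 0.        , 0.        ]), 'pose': array([[ 9.24740592e-04,  9.98782797e-01, -4.93160070e-02,
         4.78507922e-01],
       [-9.99998960e-01,  8.69024510e-04, -1.15120632e-03,
        -5.25968930e-02],
       [-1.10694825e-03,  4.93170203e-02,  9.98782562e-01,
         9.10091965e-01],
       [ 0.00000000e+00,  0.00000000e+00,  0.00000000e+00,
         1.00000000e+00]])}
side {'vertical_fov': 52.01998201857444, 'cx': 314.0300688619462, 'cy': 235.3618237308209, 'D': array([0.04574881, 0.        , 0.        , 0.        , 0.        ]), 'pose': array([[-0.98670759,  0.1046641 , -0.12431232,  0.43230166],
       [-0.16208587, -0.68881735,  0.7065825 ,  0.51839442],
       [-0.01167466,  0.71733958,  0.69662589,  0.62377695],
       [ 0.        ,  0.        ,  0.        ,  1.        ]])}
{'clock': 0.1, 'joint_pos': array([-1.14296943e+00,  2.41311791e-01,  3.87944310e-03,  1.33517458e+00,
        1.78899122e-05,  1.57077399e+00]), 'joint_vel': array([-0.00136345, -0.00118232,  0.00067424,  0.00041586, -0.00141733,
        0.00059769]), 'tau': array([-6.21343634e-05, -3.73136723e+01,  2.53010470e+01,  1.08389507e-02,
        2.91539166e-06,  7.42218766e-07]), 'eef_pos': array([ 0.20722603, -0.45443648,  0.23052269]), 'tool_rot': array([ 9.77204860e-01,  2.12296590e-01, -1.83431766e-04, -8.86569018e-04]), 'ft_force': array([-0.37544234, -0.36414619, -0.14686652]), 'ft_torque': array([-0.05267118,  0.05193148, -0.04401075]), 'grasp_force': 0.0, 'grip_width': 0.08491840244735024} 0.0187
```

View pics/top0.png

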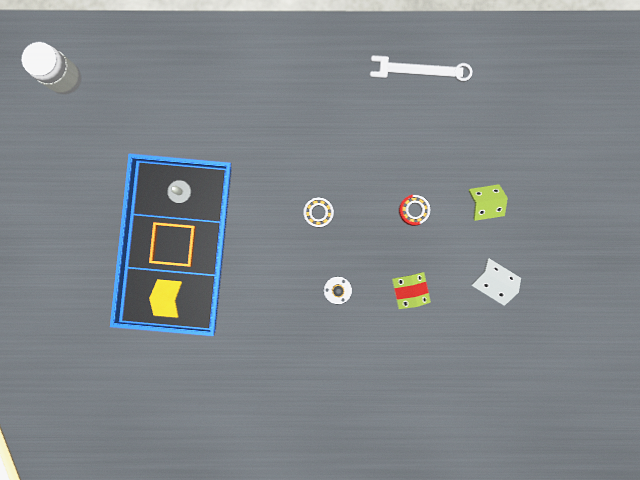

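View pics/side0.png

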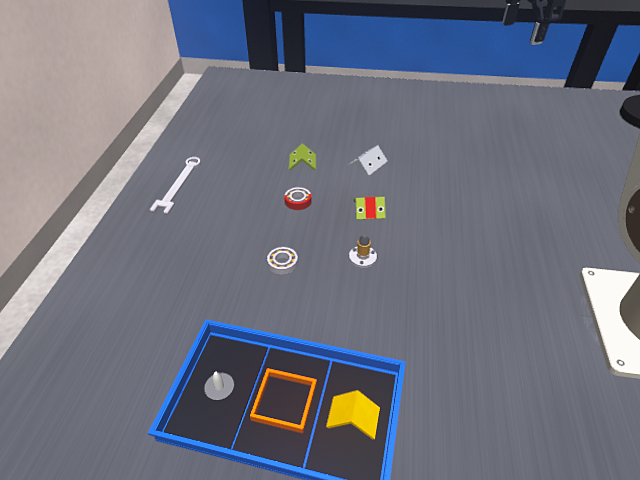

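The top view shows the post at about (179,191), pocket (172,244) and saddle (165,298). The good bearing is at (318,212), nozzle (337,290), green bracket (489,203) and doubler (497,283). The rejects are at (414,209) and (411,290). The side view agrees. Next I'll fit the known shapes to both cameras.

```bash
cat > h.py <<'E'
import numpy as np, cv2
from scipy.optimize import minimize
from workcell import bot
INF={n:bot.camera_info(n) for n in("top","side")}
def K(n):
    i=INF[n]; f=240/np.tan(np.radians(i["vertical_fov"]/2))
    return np.array([[f,0,i["cx"]],[0,f,i["cy"]],[0,0,1]])
def proj(n,P):
    T=np.linalg.inv(INF[n]["pose"]); R=np.diag([1,-1,-1])@T[:3,:3]; t=np.diag([1,-1,-1])@T[:3,3]
    return cv2.projectPoints(np.asarray(P,float),cv2.Rodrigues(R)[0],t,K(n),INF[n]["D"])[0][:,0]
def unproj(n,uv,z):
    u=cv2.undistortPoints(np.array([[uv]],float),K(n),INF[n]["D"])[0,0]
    M=INF[n]["pose"]; d=M[:3,:3]@np.array([u[0],-u[1],-1]); c=M[:3,3]
    return c+d*(z-c[2])/d[2]
def circ(r,z): a=np.linspace(0,2*np.pi,40,False); return np.c_[r*np.cos(a),r*np.sin(a),0*a+z]
def box(x,y,z): return np.array([[i,j,k] for i in x for j in y for k in z])
def angle(L,leg=.04,t=.005,zr=.0318):  # ridge at z=zr, along y
    s=2**-.5; out=[]
    for sg in(1,-1):
        p=np.array([[0,0],[leg*s,-leg*s],[(leg-t)*s,-(leg+t)*s],[0,-2*t*s]])
        out.append(np.array([[sg*a,y,zr+b] for a,b in p for y in(-L/2,L/2)]))
    return out
def cyl(r,a,b): return np.r_[circ(r,a),circ(r,b)]
SH=dict(bracket=angle(.054),doubler=angle(.066),bearing=[cyl(.026,0,.015)],
 nozzle=[cyl(.024,0,.007),cyl(.011,.007,.039),cyl(.007,.039,.054)],
 saddle=angle(.042,zr=.0379),pocket=[box((-.035,.035),(-.035,.035),(.004,.016))],
 tray=[box((-.145,.145),(-.085,.085),(0,.026))])
S=8
def sil(n,parts,p,z0,o,w):
    m=np.zeros((w*4,w*4),np.uint8); c,s=np.cos(p[2]),np.sin(p[2])
    for P in parts:
        Q=np.c_[p[0]+c*P[:,0]-s*P[:,1],p[1]+s*P[:,0]+c*P[:,1],P[:,2]+z0]
        h=cv2.convexHull(((proj(n,Q)-o+.5)*4-.5).astype(np.float32))
        cv2.fillPoly(m,[np.round(h*16).astype(np.int32)],1,shift=4)
    return m
def crop(im,o,w): return cv2.resize(im[o[1]:o[1]+w,o[0]:o[0]+w],None,fx=4,fy=4,interpolation=cv2.INTER_LINEAR)
def fit(name,mask,ims,x0,z0=0.,cams=("top","side"),yaw=True,w=None):
    w=w or {"top":70,"side":80}; D=[]
    for n in cams:
        u=proj(n,[[x0[0],x0[1],z0+.015]])[0]; o=np.clip((u-w[n]/2).astype(int),0,[640-w[n],480-w[n]])
        m=mask(crop(ims[n],o,w[n])).astype(np.uint8)
        cs=cv2.findContours(m,cv2.RETR_EXTERNAL,cv2.CHAIN_APPROX_NONE)[0]
        g=np.zeros_like(m); cv2.drawContours(g,[max(cs,key=cv2.contourArea)],-1,1,-1); D.append((n,o,g))
    def iou(p):
        r=[]
        for n,o,g in D:
            s=sil(n,SH[name],p if len(p)>2 else [*p,0],z0,o,w[n]); r.append(1-(s&g).sum()/(s|g).sum())
        return sum(r)/len(r)
    best=None
    for y in (np.radians(np.arange(-80,100,20)) if yaw and len(x0)==2 else [x0[2] if yaw else 0]):
        q=np.array([x0[0],x0[1],y] if yaw else x0[:2])
        sx=np.vstack([q]+[q+d for d in np.diag([.008,.008,.2][:len(q)])])
        r=minimize(iou,q,method="Nelder-Mead",options=dict(initial_simplex=sx,xatol=1e-4,fatol=1e-4,maxiter=150))
        if best is None or r.fun<best.fun: best=r
    return best.x,1-best.fun
hsv=lambda c:cv2.cvtColor(c,cv2.COLOR_RGB2HSV).astype(int)
def hue(a,b,s=110,v=60): return lambda c:(lambda h:(h[...,0]>=a)&(h[...,0]<=b)&(h[...,1]>s)&(h[...,2]>v))(hsv(c))
def diff(c):
    bg=np.median(c.reshape(-1,3).astype(int),0); return np.abs(c.astype(int)-bg).max(2)>38
GREEN,YEL,ORG,BLUE=hue(30,55),hue(24,34,120),hue(8,21,120),hue(98,116,120)
E
cat > m0.py <<'E'
from h import *
ims={n:bot.camera(n) for n in("top","side")}
G=dict(bracket=((489,203),GREEN,.016,0),doubler=((497,283),diff,.016,0),bearing=((318,212),diff,.008,0),nozzle=((337,290),diff,.007,0),
 saddle=((165,298),YEL,.025,.004),pocket=((172,244),ORG,.016,.004))
for k,(uv,m,h,z0) in G.items():
    x=unproj("top",uv,h)[:2]
    for cams in(("top",),("side",),("top","side")):
        p,i=fit(k,m,ims,x,z0,cams,yaw=k not in("bearing","nozzle"))
        print(k,cams,np.round(p[:2]*1e3,1),np.round(np.degrees(p[2:]),1),round(i,3))
for k in [(414,209),(411,290)]: print("rej",unproj("top",k,.01))
p,i=fit("tray",lambda c:BLUE(c),ims,[.43,.20],0,("top",),w={"top":230}); print("tray",p,i)
print("post top/base", unproj("top",(174,189),.042),unproj("top",(179,191),.008))
E
python3 m0.py
```

```text
bracket ('top',) [ 604.9 -333.8] [9.4] 0.95
bracket ('side',) [ 605.1 -333. ] [9.1] 0.88
bracket ('top', 'side') [ 605.7 -333.7] [9.3] 0.912
doubler ('top',) [ 465.9 -349.2] [-32.2] 0.974
doubler ('side',) [ 465.1 -349.2] [148.7] 0.876
doubler ('top', 'side') [ 465.7 -349.4] [-31.9] 0.921
bearing ('top',) [586.9 -39.4] [] 0.962
bearing ('side',) [589.  -48.9] [] 0.772
bearing ('top', 'side') [586.7 -39.4] [] 0.861
nozzle ('top',) [451.2 -73. ] [] 0.977
nozzle ('side',) [452.1 -76.3] [] 0.719
nozzle ('top', 'side') [451.3 -73.1] [] 0.842
saddle ('top',) [437.6 220.8] [-5.4] 0.888
saddle ('side',) [436.4 219. ] [-5.9] 0.852
saddle ('top', 'side') [437.1 220.5] [-5.5] 0.867
pocket ('top',) [537.1 277.7] [-4.9] 0.217
pocket ('side',) [530.7 211.7] [-95.2] 0.991
pocket ('top', 'side') [530.8 211.9] [-4.7] 0.549
rej [ 0.59184183 -0.20614799  0.01      ]
rej [ 0.45137277 -0.19992039  0.01      ]
tray [ 0.52712568  0.21416654 -0.08459717] 0.8195400410677618
post top/base [0.6212101 0.2022452 0.042    ] [0.62329879 0.20346321 0.008     ]
```

```bash
cat > go.py <<'E'
# usage: go.py x y z yawdeg (mm, tool-y direction; picks nothing for you) -> normalised shift/turn
import sys
from h import *
from scipy.spatial.transform import Rotation as R
o=bot.get_obs(); x,y,z,a=map(float,sys.argv[1:5])
a=np.radians(a); ty=np.array([np.cos(a),np.sin(a),0]); tz=np.array([0,0,-1.]); Rt=R.from_matrix(np.c_[np.cross(ty,tz),ty,tz])
Rc=R.from_quat(o["tool_rot"]); rv=(Rt*Rc.inv()).as_rotvec()
d=np.array([x,y,z])/1e3-o["eef_pos"]; c=Rc.as_matrix()[:,1]
print("t",round(o["clock"],2),"tcp",np.round(o["eef_pos"]*1e3,1),"yaw",round(np.degrees(np.arctan2(c[1],c[0])),1),"q",np.round(o["joint_pos"],2))
print("shift",np.round(d/.5,4),"turn",np.round(rv/(np.pi/4),3),"rows",np.ceil(max(np.linalg.norm(d)/.0417,np.degrees(np.linalg.norm(rv))/7.16)))
print("F",np.round(o["ft_force"],1),"w",round(o["grip_width"]*1e3,1),"g",round(o["grasp_force"],1))
E
python3 go.py 587 -39.4 150 84.8
```

```text
t 0.2 tcp [ 207.3 -454.6  230.7] yaw -65.5 q [-1.14  0.24  0.    1.34 -0.    1.57]
shift [ 0.7595  0.8304 -0.1615] turn [ 0.00e+00 -2.00e-03  3.34e+00] rows 21.0
F [-0.1 -0.3 -0.3] w 85.5 g 0.0
```

>>> step_arm --targets "1 0.2 0.2 -0.1 0 0 0.9; 1 0.4 0.4 -0.15 0 0 0.9; 1 0.6 0.6 -0.15 0 0 0.9; 1 0.7 0.8 -0.15 0 0 0.9; 1 0.7 0.8 -0.15 0 0 0.9; 1 0.7 0.8 -0.15 0 0 0.9"

```text
clock: 0.7
eef_pos: [0.3737, -0.2727, 0.1873]
tool_rot: [0.842, 0.539, -0.0, -0.0]
ft_force: [1.7, -1.5, 0.4]
grip_width: 0.0854
grasp_force: 0.0
```

```bash
python3 go.py 587 -39.4 150 84.8
```

```text
t 0.7 tcp [ 373.7 -272.7  187.3] yaw -24.7 q [-0.63  0.19 -0.17  1.2  -0.    1.37]
shift [ 0.4267  0.4665 -0.0745] turn [ 0.    -0.     2.433] rows 16.0
F [ 1.7 -1.5  0.4] w 85.4 g 0.0
```

>>> step_arm --targets "1 0.2 0.2 -0.04 0 0 1; 1 0.3 0.3 -0.07 0 0 1; 1 0.41 0.45 -0.07 0 0 1; 1 0.41 0.45 -0.07 0 0 1; 1 0.41 0.45 -0.07 0 0 1; 1 0.41 0.45 -0.07 0 0 1; 1 0.41 0.45 -0.07 0 0 1; 1 0.41 0.45 -0.07 0 0 1; 1 0.41 0.45 -0.07 0 0 1"

```text
clock: 1.45
eef_pos: [0.5796, -0.046, 0.1513]
tool_rot: [0.572, 0.821, 0.0, -0.0]
ft_force: [-0.4, -0.7, -0.8]
grip_width: 0.0849
grasp_force: 0.0
```

>>> step_arm --targets "1 0 0 0 0 0 1; 1 0 0 0 0 0 1; 1 0 0 0 0 0 1; 1 0 0 0 0 0 1; 1 0 0 0 0 0 1; 1 0 0 0 0 0 1; 1 0 0 0 0 0 1; 1 0 0 0 0 0 1; 1 0 0 0 0 0 1"

```text
clock: 2.2
eef_pos: [0.5772, -0.0504, 0.1527]
tool_rot: [0.218, 0.976, -0.0, -0.0]
ft_force: [1.0, 0.1, 0.0]
grip_width: 0.0853
grasp_force: 0.0
```

```bash
python3 go.py 587 -39.4 60 84.8
```

```text
t 2.2 tcp [577.2 -50.4 152.7] yaw 64.9 q [-0.09  0.44  0.08  1.21 -0.    0.35]
shift [ 0.0196  0.022  -0.1854] turn [ 0.001 -0.001  0.443] rows 3.0
F [1.  0.1 0. ] w 85.3 g 0.0
```

>>> step_arm --targets "1 0.02 0.022 -0.1 0 0 0.443; 1 0.02 0.022 -0.18 0 0 0.443; 1 0.02 0.022 -0.185 0 0 0.443; 1 0.02 0.022 -0.185 0 0 0.443; 1 0.02 0.022 -0.185 0 0 0.443; 1 0.02 0.022 -0.185 0 0 0.443"

```text
clock: 2.7
eef_pos: [0.5891, -0.0388, 0.0617]
tool_rot: [0.046, 0.999, -0.0, 0.001]
ft_force: [0.4, -0.2, 0.9]
grip_width: 0.0855
grasp_force: 0.0
```

```bash
python3 go.py 587 -39.4 -1 84.8
python3 - <<'E'
from h import *
a=bot.camera("top");b=bot.camera("side")
f=lambda im,x,y:cv2.resize(im[y:y+150,x:x+200],(400,300),interpolation=cv2.INTER_CUBIC)
cv2.imwrite("pics/b1.png",np.hstack([f(a,220,140),f(b,180,180)])[:,:,::-1])
E
```

```text
t 2.7 tcp [589.1 -38.8  61.7] yaw 84.8 q [-0.07  0.54 -0.02  1.02 -0.    0.03]
shift [-0.0042 -0.0012 -0.1254] turn [0.    0.003 0.001] rows 2.0
F [ 0.4 -0.2  0.9] w 85.5 g 0.0
```

View pics/b1.png

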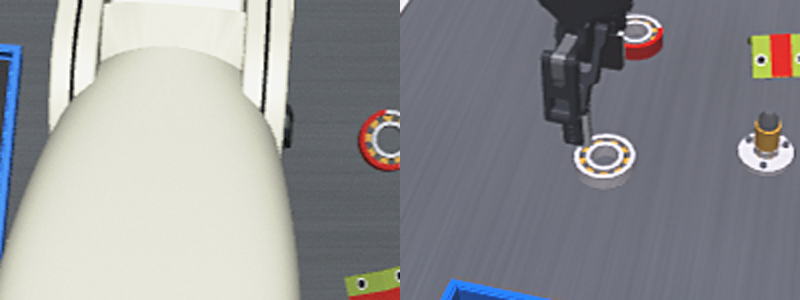

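The top view is blocked by the arm. In the side crop, a finger tip at about (267,252) hangs over the bearing at (282,258). I'll check that projection, then descend.

```bash
python3 -c "
from h import *
print(proj('side',[[.593,.0035,.075],[.5942,.018,.075],[.593,.0035,.068],[.587,-.0394,.0075]]))"
```

```text
[[269.90519223 249.60278508]
 [267.01111384 256.21403587]
 [270.23587036 252.71776138]
 [281.89619587 259.69142724]]
```

>>> step_arm --targets "1 -0.004 -0.001 -0.04 0 0 0; 1 -0.004 -0.001 -0.08 0 0 0; 1 -0.004 -0.001 -0.11 0 0 0; 1 -0.004 -0.001 -0.126 0 0 0; 1 -0.004 -0.001 -0.126 0 0 0; 1 -0.004 -0.001 -0.126 0 0 0"

```text
clock: 3.3
eef_pos: [0.5865, -0.039, -0.002]
tool_rot: [0.044, 0.999, -0.0, 0.001]
ft_force: [0.5, 0.6, 0.0]
grip_width: 0.0855
grasp_force: 0.0
```

>>> step_arm --targets "-1 0 0 0.002 0 0 0; -1 0 0 0.002 0 0 0; -1 0 0 0.002 0 0 0; -1 0 0 0.002 0 0 0; -1 0 0 0.002 0 0 0; -1 0 0 0.002 0 0 0; -1 0 0 0.002 0 0 0; -1 0 0 0.002 0 0 0; -1 0 0 0.002 0 0 0; -1 0 0 0.002 0 0 0"

```text
clock: 4.13
eef_pos: [0.5872, -0.0391, 0.0002]
tool_rot: [0.044, 0.999, -0.0, 0.002]
ft_force: [-1.4, 0.5, 6.7]
grip_width: 0.0494
grasp_force: 60.8
```

>>> step_arm --targets "-1 0 0 0.02 0 0 0; -1 0 0 0.06 0 0 0; -1 0 0 0.12 0 0 0; -1 0 0 0.18 0 0 0; -1 0 0 0.2 0 0 0; -1 0 0 0.2 0 0 0"

```text
clock: 4.63
eef_pos: [0.5887, -0.039, 0.1022]
tool_rot: [0.044, 0.999, -0.0, 0.004]
ft_force: [0.6, 0.1, -1.3]
grip_width: 0.0499
grasp_force: 62.5
```

```bash
python3 go.py 623.8 203.5 99 84.7
```

```text
t 4.63 tcp [588.7 -39.  102.2] yaw 84.9 q [-0.07  0.49  0.03  1.1   0.    0.02]
shift [ 0.0703  0.485  -0.0064] turn [ 0.001  0.01  -0.005] rows 6.0
F [ 0.6  0.1 -1.3] w 49.9 g 62.5
```

>>> step_arm --targets "-1 0.01 0.06 0 0 0.01 -0.005; -1 0.02 0.13 0 0 0.01 -0.005; -1 0.03 0.2 0 0 0.01 -0.005; -1 0.04 0.27 0 0 0.01 -0.005; -1 0.05 0.34 0 0 0.01 -0.005; -1 0.06 0.41 0 0 0.01 -0.005; -1 0.07 0.46 0 0 0.01 -0.005; -1 0.07 0.485 0 0 0.01 -0.005; -1 0.07 0.485 0 0 0.01 -0.005; -1 0.07 0.485 0 0 0.01 -0.005"

```text
clock: 5.47
eef_pos: [0.6196, 0.2033, 0.0963]
tool_rot: [0.046, 0.999, -0.001, -0.005]
ft_force: [-0.5, -0.2, -1.8]
grip_width: 0.0494
grasp_force: 62.6
```

```bash
python3 go.py 623.8 203.5 58 84.7;python3 - <<'E'
from h import *
b=bot.camera("side")
cv2.imwrite("pics/b2.png",cv2.resize(b[290:440,130:330],(800,600),interpolation=cv2.INTER_CUBIC)[:,:,::-1])
print(proj('side',[[.6238,.2035,.042],[.6238,.2035,.107]]))
E
```

```text
t 5.47 tcp [619.6 203.3  96.3] yaw 84.8 q [0.32 0.63 0.25 1.2  0.   0.41]
shift [ 0.0083  0.0004 -0.0766] turn [ 0.002 -0.014 -0.002] rows 1.0
F [-0.5 -0.2 -1.8] w 49.4 g 62.6
[[214.52186735 372.25593745]
 [206.5749196  344.34641561]]
```

View pics/b2.png

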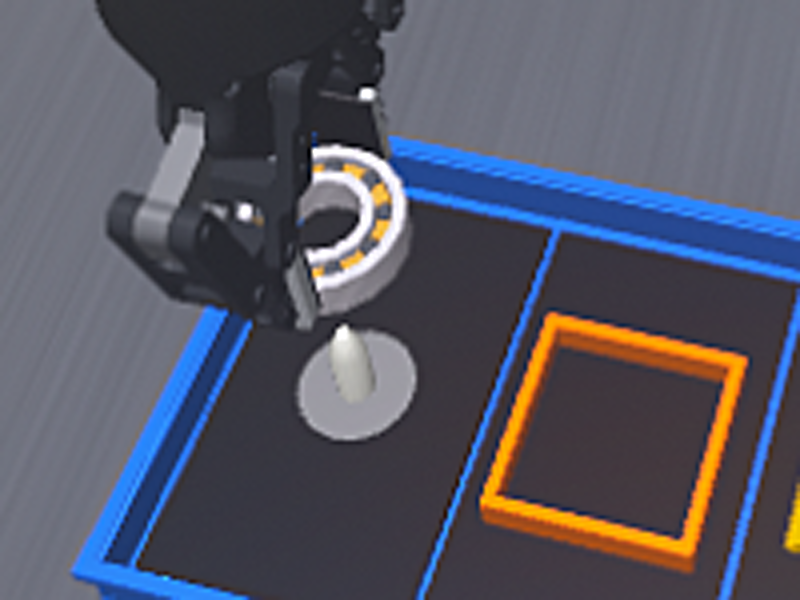

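The post tip is at about (215.5,372), against a predicted (214.5,372.3), so the calibration holds. The bearing is held near level. Next I'll lower it over the post.

>>> step_arm --targets "-1 0.0083 0 0 0 -0.01 0; -1 0.0083 0 -0.04 0 -0.014 0; -1 0.0083 0 -0.06 0 -0.014 0; -1 0.0083 0 -0.08 0 -0.014 0; -1 0.0083 0 -0.08 0 -0.014 0; -1 0.0083 0 -0.08 0 -0.014 0"

```text
clock: 6.02
eef_pos: [0.6243, 0.2026, 0.0571]
tool_rot: [0.047, 0.999, -0.0, 0.0]
ft_force: [-0.6, -0.2, -1.6]
grip_width: 0.0498
grasp_force: 62.6
```

```bash
python3 go.py 623.8 203.5 12 84.7
```

```text
t 6.02 tcp [624.3 202.6  57.1] yaw 84.7 q [ 0.31  0.66  0.2   1.11 -0.    0.41]
shift [-0.0011  0.0017 -0.0902] turn [0.001 0.001 0.001] rows 2.0
F [-0.6 -0.2 -1.6] w 49.8 g 62.6
```

>>> step_arm --targets "-1 -0.001 0.0015 -0.02 0 0 0; -1 -0.001 0.0015 -0.04 0 0 0; -1 -0.001 0.0015 -0.06 0 0 0; -1 -0.001 0.0015 -0.075 0 0 0; -1 -0.001 0.0015 -0.085 0 0 0; -1 -0.001 0.0015 -0.092 0 0 0; -1 -0.001 0.0015 -0.092 0 0 0"

```text
clock: 6.6
eef_pos: [0.6238, 0.2042, 0.0108]
tool_rot: [0.046, 0.999, -0.0, 0.001]
ft_force: [-0.4, -0.0, -2.2]
grip_width: 0.0496
grasp_force: 62.6
```

>>> step_arm --targets "-1 0 0 -0.003 0 0 0; -1 0 0 -0.004 0 0 0; -1 0 0 -0.004 0 0 0"

```text
clock: 6.85
eef_pos: [0.6249, 0.2045, 0.0105]
tool_rot: [0.046, 0.999, 0.0, 0.002]
ft_force: [-0.5, 0.3, -1.3]
grip_width: 0.0496
grasp_force: 62.6
```

>>> step_arm --targets "-1 0 0 -0.002 0 0 0; -1 0 0 -0.004 0 0 0; -1 0 0 -0.004 0 0 0"

```text
clock: 7.1
eef_pos: [0.6249, 0.2045, 0.0084]
tool_rot: [0.046, 0.999, 0.0, 0.002]
ft_force: [-0.2, 0.5, -1.2]
grip_width: 0.0496
grasp_force: 62.6
```

>>> step_arm --targets "-1 0 0 -0.002 0 0 0; -1 0 0 -0.003 0 0 0; -1 0 0 -0.003 0 0 0"

```text
clock: 7.35
eef_pos: [0.6249, 0.2045, 0.0083]
tool_rot: [0.046, 0.999, 0.0, 0.002]
ft_force: [-2.4, -1.6, 5.0]
grip_width: 0.0494
grasp_force: 63.3
```

>>> step_arm --targets "0.6 0 0 0.002 0 0 0; 0.6 0 0 0.002 0 0 0; 0.6 0 0 0.002 0 0 0; 0.6 0 0 0.002 0 0 0; 0.6 0 0 0.02 0 0 0; 0.6 0 0 0.06 0 0 0; 0.6 0 0 0.14 0 0 0; 0.6 0 0 0.2 0 0 0; 0.6 0 0 0.2 0 0 0"

```text
clock: 8.1
eef_pos: [0.6292, 0.206, 0.1155]
tool_rot: [0.046, 0.999, 0.003, 0.008]
ft_force: [1.7, 1.2, 0.9]
grip_width: 0.0686
grasp_force: 0.0
```

```bash
python3 go.py 451.2 -73 120 84.8
```

```text
t 8.1 tcp [629.2 206.  115.5] yaw 84.7 q [ 0.32  0.61  0.27  1.21 -0.    0.41]
shift [-0.356  -0.5579  0.0091] turn [-0.006  0.021  0.002] rows 8.0
F [1.7 1.2 0.9] w 68.6 g 0.0
```

>>> step_arm --targets "0.6 -0.04 -0.06 0.01 0 0 0; 0.6 -0.08 -0.13 0.01 0 0 0; 0.6 -0.13 -0.2 0.01 0 0 0; 0.6 -0.17 -0.27 0.01 0 0 0; 0.6 -0.22 -0.34 0.01 0 0 0; 0.6 -0.26 -0.41 0.01 0 0 0; 0.6 -0.3 -0.48 0.01 0 0 0; 0.6 -0.34 -0.54 0.01 0 0 0; 0.6 -0.356 -0.558 0.01 0 0 0; 0.6 -0.356 -0.558 0.01 0 0 0"

```text
clock: 8.93
eef_pos: [0.4446, -0.0765, 0.112]
tool_rot: [0.048, 0.999, -0.0, 0.001]
ft_force: [-0.3, 0.3, 1.1]
grip_width: 0.0682
grasp_force: 0.0
```

```bash
python3 go.py 451.2 -73 14 84.8
python3 - <<'E'
from h import *
a=bot.camera("top");b=bot.camera("side")
f=lambda im,x,y:cv2.resize(im[y:y+150,x:x+150],(400,400),interpolation=cv2.INTER_CUBIC)
cv2.imwrite("pics/b3.png",np.hstack([f(a,100,130),f(b,140,310)])[:,:,::-1])
E
```

```text
t 8.93 tcp [444.6 -76.5 112. ] yaw 84.5 q [-0.17  0.24 -0.33  1.    0.   -0.07]
shift [ 0.0131  0.0071 -0.1961] turn [0.    0.003 0.008] rows 3.0
F [-0.3  0.3  1.1] w 68.2 g 0.0
```

View pics/b3.png

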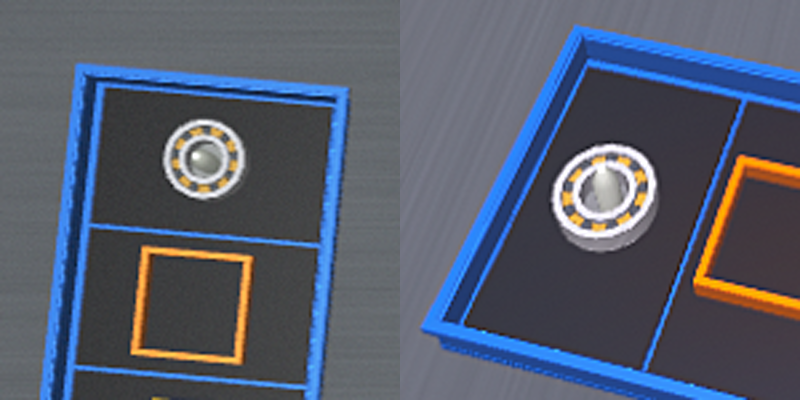

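The bearing lies flat over the post in both views. Next is the nozzle.

>>> step_arm --targets "0.6 0.0131 0.007 0 0 0 0.008; 0.6 0.0131 0.007 -0.03 0 0 0.008; 0.6 0.0131 0.007 -0.08 0 0 0.008; 0.6 0.0131 0.007 -0.13 0 0 0.008; 0.6 0.0131 0.007 -0.17 0 0 0.008; 0.6 0.0131 0.007 -0.196 0 0 0.008; 0.6 0.0131 0.007 -0.196 0 0 0.008; 0.6 0.0131 0.007 -0.196 0 0 0.008"

```text
clock: 9.7
eef_pos: [0.4537, -0.0697, 0.013]
tool_rot: [0.042, 0.999, 0.0, 0.001]
ft_force: [0.9, 0.3, 0.2]
grip_width: 0.0685
grasp_force: 0.0
```

>>> step_arm --targets "-1 0 0 0 0 0 0; -1 0 0 0 0 0 0; -1 0 0 0 0 0 0; -1 0 0 0 0 0 0; -1 0 0 0 0 0 0; -1 0 0 0 0 0 0; -1 0 0 0 0 0 0; -1 0 0 0 0 0 0; -1 0 0 0 0 0 0; -1 0 0 0 0 0 0"

```text
clock: 10.53
eef_pos: [0.4541, -0.0713, 0.0148]
tool_rot: [0.043, 0.999, -0.0, 0.003]
ft_force: [-0.4, 0.9, 5.2]
grip_width: 0.019
grasp_force: 58.6
```

```bash
python3 go.py 530.6 212 90 84.8
```

```text
t 10.53 tcp [454.1 -71.3  14.8] yaw 85.1 q [-0.16  0.38 -0.43  0.75  0.   -0.07]
shift [0.1529 0.5667 0.1504] turn [ 0.     0.007 -0.006] rows 8.0
F [-0.4  0.9  5.2] w 19.0 g 58.6
```

>>> step_arm --targets "-1 0 0 0.03 0 0 0; -1 0 0 0.08 0 0 0; -1 0 0 0.15 0 0 0; -1 0 0 0.15 0 0 0"

```text
clock: 10.87
eef_pos: [0.4571, -0.0718, 0.0941]
tool_rot: [0.043, 0.999, -0.0, 0.007]
ft_force: [1.2, 0.3, -0.6]
grip_width: 0.0193
grasp_force: 58.6
```

```bash
python3 go.py 533 212 90 84.8
```

```text
t 10.87 tcp [457.1 -71.8  94.1] yaw 85.1 q [-0.16  0.27 -0.34  0.95  0.   -0.07]
shift [ 0.1518  0.5676 -0.0082] turn [ 0.002  0.017 -0.006] rows 8.0
F [ 1.2  0.3 -0.6] w 19.3 g 58.6
```

>>> step_arm --targets "-1 0.02 0.06 0 0 0 0; -1 0.035 0.13 0 0 0 0; -1 0.055 0.2 0 0 0 0; -1 0.07 0.27 0 0 0 0; -1 0.09 0.34 0 0 0 0; -1 0.11 0.41 0 0 0 0; -1 0.13 0.48 0 0 0 0; -1 0.145 0.54 0 0 0 0; -1 0.15 0.567 0 0 0 0; -1 0.15 0.567 0 0 0 0"

```text
clock: 11.7
eef_pos: [0.5285, 0.2155, 0.0881]
tool_rot: [0.041, 0.999, 0.001, 0.002]
ft_force: [-0.4, -1.1, -2.0]
grip_width: 0.0189
grasp_force: 59.0
```

>>> step_arm --targets "-1 0 0 0 0 0 0; -1 0 0 0 0 0 0; -1 0 0 0 0 0 0; -1 0 0 0 0 0 0"

```text
clock: 12.03
eef_pos: [0.5279, 0.2109, 0.0886]
tool_rot: [0.044, 0.999, -0.0, 0.001]
ft_force: [-0.2, 0.1, -1.1]
grip_width: 0.0191
grasp_force: 59.0
```

```bash
python3 go.py 533 212 50 84.8;python3 - <<'E'
from h import *
b=bot.camera("side")
cv2.imwrite("pics/n1.png",cv2.resize(b[290:440,190:390],(800,600),interpolation=cv2.INTER_CUBIC)[:,:,::-1])
E
```

```text
t 12.03 tcp [527.9 210.9  88.6] yaw 85.0 q [ 0.38  0.47 -0.05  1.05 -0.    0.47]
shift [ 0.0103  0.0022 -0.0772] turn [ 0.     0.003 -0.004] rows 1.0
F [-0.2  0.1 -1.1] w 19.1 g 59.0
```

View pics/n1.png

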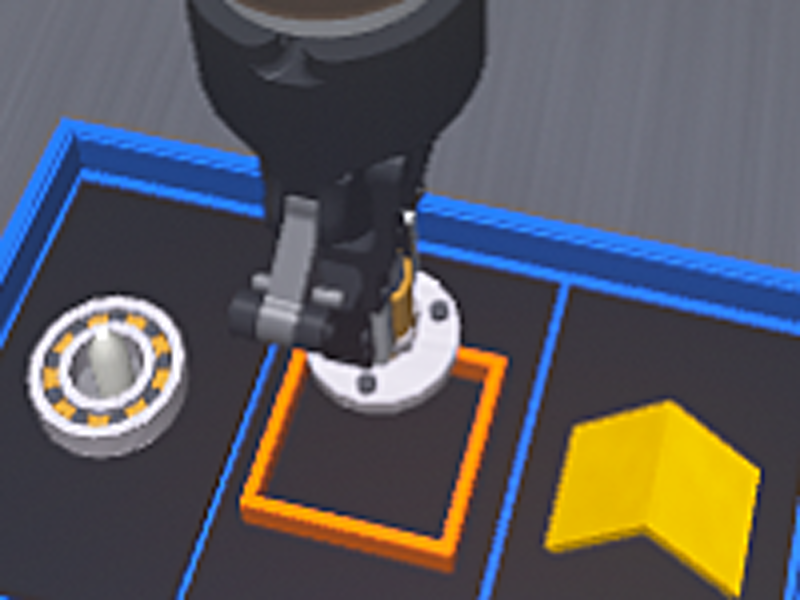

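The nozzle hangs upright, with its flange at about (285,375), and the bearing is seated. Now I'll lower it into the frame.

>>> step_arm --targets "-1 0.0105 0.002 0 0 0 -0.004; -1 0.0105 0.002 -0.02 0 0 -0.004; -1 0.0105 0.002 -0.06 0 0 -0.004; -1 0.0105 0.002 -0.075 0 0 -0.004; -1 0.0105 0.002 -0.075 0 0 -0.004; -1 0.0105 0.002 -0.075 0 0 -0.004"

```text
clock: 12.58
eef_pos: [0.5327, 0.213, 0.0502]
tool_rot: [0.045, 0.999, -0.0, 0.001]
ft_force: [0.4, 0.6, -1.5]
grip_width: 0.0187
grasp_force: 58.9
```

```bash
python3 go.py 533 212 24.5 84.8
```

```text
t 12.58 tcp [532.7 213.   50.2] yaw 84.9 q [ 0.38  0.52 -0.08  0.97 -0.    0.47]
shift [ 0.0007 -0.0021 -0.0514] turn [ 0.001  0.001 -0.002] rows 1.0
F [ 0.4  0.6 -1.5] w 18.7 g 58.9
```

>>> step_arm --targets "-1 0 -0.002 -0.015 0 0 0; -1 0 -0.002 -0.03 0 0 0; -1 0 -0.002 -0.042 0 0 0; -1 0 -0.002 -0.05 0 0 0; -1 0 -0.002 -0.05 0 0 0; -1 0 -0.002 -0.05 0 0 0"

```text
clock: 13.08
eef_pos: [0.5331, 0.2123, 0.0258]
tool_rot: [0.044, 0.999, -0.0, 0.001]
ft_force: [0.0, -0.6, -1.4]
grip_width: 0.0191
grasp_force: 58.9
```

>>> step_arm --targets "-1 0 0 -0.002 0 0 0; -1 0 0 -0.004 0 0 0; -1 0 0 -0.004 0 0 0"

```text
clock: 13.33
eef_pos: [0.5334, 0.2125, 0.0242]
tool_rot: [0.044, 0.999, 0.0, 0.002]
ft_force: [0.5, -0.2, -0.8]
grip_width: 0.0189
grasp_force: 58.9
```

>>> step_arm --targets "-1 0 0 -0.002 0 0 0; -1 0 0 -0.004 0 0 0; -1 0 0 -0.004 0 0 0"

```text
clock: 13.58
eef_pos: [0.5336, 0.2126, 0.0228]
tool_rot: [0.044, 0.999, 0.0, 0.002]
ft_force: [-1.0, -0.1, 3.8]
grip_width: 0.0188
grasp_force: 59.5
```

>>> step_arm --targets "-0.1 0 0 0.001 0 0 0; -0.1 0 0 0.001 0 0 0; -0.1 0 0 0.001 0 0 0; -0.1 0 0 0.001 0 0 0; -0.1 0 0 0.02 0 0 0; -0.1 0 0 0.06 0 0 0; -0.1 0 0 0.14 0 0 0; -0.1 0 0 0.2 0 0 0; -0.1 0 0 0.2 0 0 0"

```text
clock: 14.33
eef_pos: [0.5378, 0.2142, 0.13]
tool_rot: [0.044, 0.999, 0.003, 0.008]
ft_force: [0.6, 0.8, 0.9]
grip_width: 0.0382
grasp_force: 0.0
```

```bash
python3 go.py 605.5 -333.7 130 99.3
```

```text
t 14.33 tcp [537.8 214.2 130. ] yaw 84.9 q [ 0.38  0.44  0.02  1.14 -0.    0.47]
shift [ 1.3540e-01 -1.0957e+00 -1.0000e-04] turn [-0.009  0.019  0.32 ] rows 14.0
F [0.6 0.8 0.9] w 38.2 g 0.0
```

>>> step_arm --targets "1 0.01 -0.08 0.02 0 0 0.05; 1 0.02 -0.16 0.02 0 0 0.1; 1 0.03 -0.24 0.02 0 0 0.15; 1 0.04 -0.32 0.02 0 0 0.2; 1 0.05 -0.4 0.02 0 0 0.25; 1 0.06 -0.48 0.02 0 0 0.3; 1 0.07 -0.56 0.02 0 0 0.32; 1 0.08 -0.64 0.02 0 0 0.32; 1 0.09 -0.72 0.02 0 0 0.32; 1 0.1 -0.8 0.02 0 0 0.32"

```text
clock: 15.17
eef_pos: [0.5834, -0.1897, 0.1328]
tool_rot: [-0.081, 0.997, 0.0, 0.002]
ft_force: [0.5, 0.0, -0.1]
grip_width: 0.0856
grasp_force: 0.0
```

```bash
python3 go.py 605.5 -333.7 110 99.3
python3 - <<'E'
from h import *
a=bot.camera("top");b=bot.camera("side")
f=lambda im,x,y:cv2.resize(im[y:y+150,x:x+150],(400,400),interpolation=cv2.INTER_CUBIC)
cv2.imwrite("pics/n2.png",np.hstack([f(a,100,130),f(b,210,310)])[:,:,::-1])
E
```

```text
t 15.17 tcp [ 583.4 -189.7  132.8] yaw 99.3 q [-0.32  0.52  0.15  1.2   0.   -0.48]
shift [ 0.0443 -0.2881 -0.0455] turn [-0.001  0.005  0.   ] rows 4.0
F [ 0.5  0.  -0.1] w 85.6 g 0.0
```

View pics/n2.png

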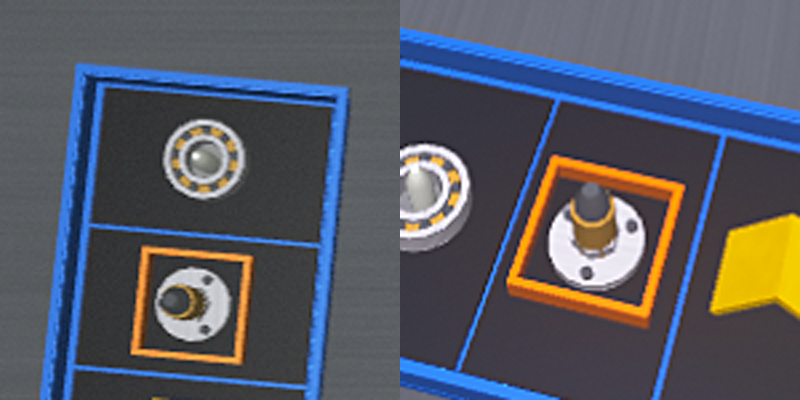

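The nozzle stands upright inside the frame and the bearing is unchanged. Next is the bracket.

>>> step_arm --targets "1 0.012 -0.08 -0.01 0 0 0; 1 0.024 -0.16 -0.03 0 0 0; 1 0.036 -0.23 -0.045 0 0 0; 1 0.044 -0.28 -0.045 0 0 0; 1 0.044 -0.288 -0.045 0 0 0; 1 0.044 -0.288 -0.045 0 0 0; 1 0.044 -0.288 -0.045 0 0 0"

```text
clock: 15.85
eef_pos: [0.6053, -0.3308, 0.1096]
tool_rot: [-0.081, 0.997, 0.001, 0.001]
ft_force: [0.5, 0.4, 0.2]
grip_width: 0.0851
grasp_force: 0.0
```

```bash
python3 go.py 605.5 -333.7 7 99.3
```

```text
t 15.85 tcp [ 605.3 -330.8  109.6] yaw 99.3 q [-0.5   0.69  0.39  1.27  0.   -0.66]
shift [ 0.0005 -0.0059 -0.2053] turn [-0.002  0.003 -0.   ] rows 3.0
F [0.5 0.4 0.2] w 85.1 g 0.0
```

>>> step_arm --targets "1 0.0005 -0.004 -0.04 0 0 0; 1 0.0005 -0.004 -0.08 0 0 0; 1 0.0005 -0.004 -0.12 0 0 0; 1 0.0005 -0.004 -0.16 0 0 0; 1 0.0005 -0.004 -0.19 0 0 0; 1 0.0005 -0.004 -0.205 0 0 0; 1 0.0005 -0.004 -0.205 0 0 0; 1 0.0005 -0.004 -0.205 0 0 0"

```text
clock: 16.52
eef_pos: [0.606, -0.3323, 0.0077]
tool_rot: [-0.082, 0.997, 0.0, 0.002]
ft_force: [-0.1, -0.3, 0.4]
grip_width: 0.0852
grasp_force: 0.0
```

```bash
python3 go.py 605.5 -333.7 7 99.3
```

```text
t 16.52 tcp [ 606.  -332.3    7.7] yaw 99.4 q [-0.5   0.77  0.27  1.06  0.   -0.67]
shift [-0.001  -0.0027 -0.0015] turn [-0.001  0.004 -0.002] rows 1.0
F [-0.1 -0.3  0.4] w 85.2 g 0.0
```

>>> step_arm --targets "-1 0 -0.001 0 0 0 0; -1 0 -0.001 0 0 0 0; -1 0 -0.001 0 0 0 0; -1 0 -0.001 0 0 0 0; -1 0 -0.001 0 0 0 0; -1 0 -0.001 0 0 0 0; -1 0 -0.001 0 0 0 0; -1 0 -0.001 0 0 0 0; -1 0 -0.001 0 0 0 0; -1 0 -0.001 0 0 0 0"

```text
clock: 17.35
eef_pos: [0.6068, -0.3348, 0.0091]
tool_rot: [-0.081, 0.997, -0.001, 0.003]
ft_force: [-0.1, 1.1, 6.1]
grip_width: 0.0521
grasp_force: 62.4
```

>>> step_arm --targets "-1 0 0 0.03 0 0 0; -1 0 0 0.08 0 0 0; -1 0 0 0.15 0 0 0; -1 0 0 0.2 0 0 0; -1 0 0 0.2 0 0 0; -1 0 0 0.2 0 0 0"

```text
clock: 17.85
eef_pos: [0.6069, -0.335, 0.1097]
tool_rot: [-0.081, 0.997, -0.001, 0.004]
ft_force: [-0.7, 0.4, -1.0]
grip_width: 0.0526
grasp_force: 62.9
```

```bash
python3 go.py 437.4 220.7 105 84.6
python3 - <<'E'
from h import *
b=bot.camera("side")
cv2.imwrite("pics/k1.png",cv2.resize(b[80:230,220:420],(600,450),interpolation=cv2.INTER_CUBIC)[:,:,::-1])
E
```

```text
t 17.85 tcp [ 606.9 -335.   109.7] yaw 99.3 q [-0.51  0.69  0.39  1.27  0.   -0.67]
shift [-0.339   1.1113 -0.0095] turn [ 0.003  0.009 -0.326] rows 14.0
F [-0.7  0.4 -1. ] w 52.6 g 62.9
```

View pics/k1.png

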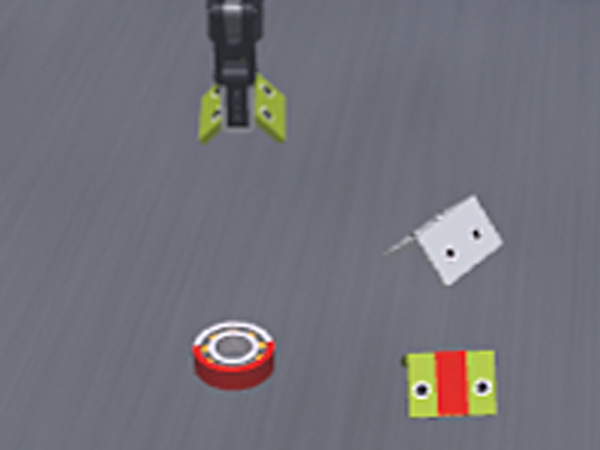

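The bracket is held level at its ends, and the rejects and doubler are untouched. I'll carry it to the saddle.

>>> step_arm --targets "-1 -0.02 0.07 0 0 0 -0.05; -1 -0.045 0.15 0 0 0 -0.1; -1 -0.07 0.23 0 0 0 -0.15; -1 -0.095 0.31 0 0 0 -0.2; -1 -0.12 0.39 0 0 0 -0.25; -1 -0.145 0.47 0 0 0 -0.3; -1 -0.17 0.55 0 0 0 -0.326; -1 -0.195 0.63 0 0 0 -0.326; -1 -0.22 0.71 0 0 0 -0.326; -1 -0.24 0.78 0 0 0 -0.326"

```text
clock: 18.73
eef_pos: [0.4826, 0.0576, 0.1052]
tool_rot: [0.047, 0.999, -0.0, -0.001]
ft_force: [1.2, 0.4, -1.6]
grip_width: 0.0521
grasp_force: 63.0
```

```bash
python3 go.py 438.4 220.7 95 84.6
```

```text
t 18.73 tcp [482.6  57.6 105.2] yaw 84.6 q [ 0.12  0.31 -0.25  1.01 -0.    0.21]
shift [-0.0884  0.3263 -0.0205] turn [ 0.    -0.002 -0.001] rows 5.0
F [ 1.2  0.4 -1.6] w 52.1 g 63.0
```

>>> step_arm --targets "-1 -0.02 0.07 0 0 0 0; -1 -0.04 0.14 0 0 0 0; -1 -0.06 0.21 -0.01 0 0 0; -1 -0.075 0.27 -0.015 0 0 0; -1 -0.085 0.31 -0.02 0 0 0; -1 -0.088 0.326 -0.02 0 0 0; -1 -0.088 0.326 -0.02 0 0 0; -1 -0.088 0.326 -0.02 0 0 0; -1 -0.088 0.326 -0.02 0 0 0"

```text
clock: 19.48
eef_pos: [0.4414, 0.2176, 0.0965]
tool_rot: [0.048, 0.999, -0.001, 0.001]
ft_force: [-0.3, -0.1, -0.5]
grip_width: 0.0524
grasp_force: 63.0
```

```bash
python3 go.py 438.4 220.7 60 84.6
python3 - <<'E'
from h import *
b=bot.camera("side")
cv2.imwrite("pics/k2.png",cv2.resize(b[310:460,270:470],(800,600),interpolation=cv2.INTER_CUBIC)[:,:,::-1])
E
```

```text
t 19.48 tcp [441.4 217.6  96.5] yaw 84.6 q [ 0.46  0.33 -0.25  0.99 -0.    0.55]
shift [-0.0061  0.0062 -0.0731] turn [0.002 0.002 0.001] rows 1.0
F [-0.3 -0.1 -0.5] w 52.4 g 63.0
```

View pics/k2.png

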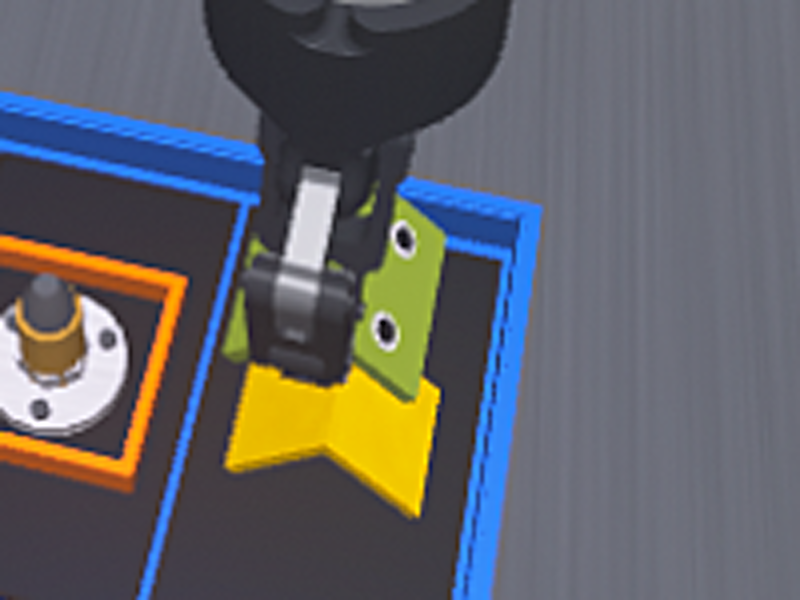

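The bracket is parallel to and above the saddle. I'll lower it, correcting by about 3 mm.

>>> step_arm --targets "-1 -0.006 0.006 -0.02 0 0 0; -1 -0.006 0.006 -0.05 0 0 0; -1 -0.006 0.006 -0.07 0 0 0; -1 -0.006 0.006 -0.07 0 0 0; -1 -0.006 0.006 -0.07 0 0 0; -1 -0.006 0.006 -0.07 0 0 0"

```text
clock: 20.03
eef_pos: [0.4391, 0.2216, 0.0625]
tool_rot: [0.047, 0.999, 0.0, 0.002]
ft_force: [-0.2, -0.5, -0.3]
grip_width: 0.0522
grasp_force: 63.0
```

```bash
python3 go.py 438.4 220.7 28.5 84.6
```

```text
t 20.03 tcp [439.1 221.6  62.5] yaw 84.6 q [ 0.47  0.37 -0.29  0.91 -0.    0.56]
shift [-0.0015 -0.0017 -0.0681] turn [-0.     0.005  0.001] rows 1.0
F [-0.2 -0.5 -0.3] w 52.2 g 63.0
```

>>> step_arm --targets "-1 -0.001 -0.0015 -0.02 0 0 0; -1 -0.001 -0.0015 -0.04 0 0 0; -1 -0.001 -0.0015 -0.055 0 0 0; -1 -0.001 -0.0015 -0.064 0 0 0; -1 -0.001 -0.0015 -0.068 0 0 0; -1 -0.001 -0.0015 -0.068 0 0 0; -1 -0.001 -0.0015 -0.068 0 0 0"

```text
clock: 20.62
eef_pos: [0.4382, 0.2213, 0.0282]
tool_rot: [0.047, 0.999, 0.0, 0.002]
ft_force: [-1.0, -0.1, -0.9]
grip_width: 0.052
grasp_force: 63.0
```

>>> step_arm --targets "-1 0 0 -0.002 0 0 0; -1 0 0 -0.004 0 0 0; -1 0 0 -0.004 0 0 0"

```text
clock: 20.87
eef_pos: [0.439, 0.2214, 0.0266]
tool_rot: [0.047, 0.999, 0.0, 0.003]
ft_force: [1.5, 0.0, 1.3]
grip_width: 0.0519
grasp_force: 63.1
```

>>> step_arm --targets "-1 0 0 -0.002 0 0 0; -1 0 0 -0.003 0 0 0; -1 0 0 -0.003 0 0 0"

```text
clock: 21.12
eef_pos: [0.4391, 0.2215, 0.0265]
tool_rot: [0.047, 0.999, 0.001, 0.003]
ft_force: [-2.2, -2.6, 11.6]
grip_width: 0.0519
grasp_force: 64.3
```

Seated: the force is 11.6 N up and the height is as predicted. Release and lift.

>>> step_arm --targets "0.6 0 0 0.003 0 0 0; 0.6 0 0 0.003 0 0 0; 0.6 0 0 0.003 0 0 0; 0.6 0 0 0.003 0 0 0; 0.6 0 0 0.02 0 0 0; 0.6 0 0 0.06 0 0 0; 0.6 0 0 0.13 0 0 0; 0.6 0 0 0.2 0 0 0; 0.6 0 0 0.2 0 0 0"

```text
clock: 21.87
eef_pos: [0.4422, 0.2232, 0.1316]
tool_rot: [0.047, 0.999, 0.003, 0.007]
ft_force: [1.1, 0.5, 0.8]
grip_width: 0.0684
grasp_force: 0.0
```

```bash
python3 go.py 465.7 -349.3 115 58.1
```

```text
t 21.87 tcp [442.2 223.2 131.6] yaw 84.6 q [ 0.47  0.29 -0.2   1.07 -0.    0.56]
shift [ 0.047  -1.1451 -0.0332] turn [-0.003  0.019 -0.59 ] rows 14.0
F [1.1 0.5 0.8] w 68.4 g 0.0
```

>>> step_arm --targets "1 0 -0.08 0 0 0 -0.06; 1 0 -0.16 0 0 0 -0.12; 1 0.01 -0.24 0 0 0 -0.18; 1 0.02 -0.32 0 0 0 -0.24; 1 0.03 -0.4 0 0 0 -0.3; 1 0.04 -0.48 0 0 0 -0.36; 1 0.045 -0.56 0 0 0 -0.42; 1 0.045 -0.64 0 0 0 -0.48; 1 0.045 -0.72 0 0 0 -0.54; 1 0.045 -0.8 0 0 0 -0.59"

```text
clock: 22.7
eef_pos: [0.4603, -0.1808, 0.125]
tool_rot: [0.276, 0.961, -0.0, 0.002]
ft_force: [0.7, 0.7, -0.6]
grip_width: 0.0848
grasp_force: 0.0
```

```bash
python3 go.py 465.7 -349.3 110 58.1
python3 - <<'E'
from h import *
ims={n:bot.camera(n) for n in("top","side")}
f=lambda im,x,y:cv2.resize(im[y:y+150,x:x+150],(400,400),interpolation=cv2.INTER_CUBIC)
cv2.imwrite("pics/k3.png",np.hstack([f(ims["top"],90,190),f(ims["side"],280,330)])[:,:,::-1])
SH["bracket"]=angle(.054,zr=.045)
for c in (("top",),("side",)): print(fit("bracket",GREEN,ims,[.4373,.2207,np.radians(-5.4)],.004,c))
E
```

```text
t 22.7 tcp [ 460.3 -180.8  125. ] yaw 57.9 q [-0.37  0.3  -0.2   1.06 -0.    0.19]
shift [ 0.0108 -0.337  -0.0299] turn [0.002 0.004 0.003] rows 5.0
F [ 0.7  0.7 -0.6] w 84.8 g 0.0
(array([ 0.43760875,  0.2218791 , -0.07832994]), np.float64(0.9762730833799664))
(array([ 0.43752559,  0.22127114, -0.09296659]), np.float64(0.9750304897618589))
```

View pics/k3.png

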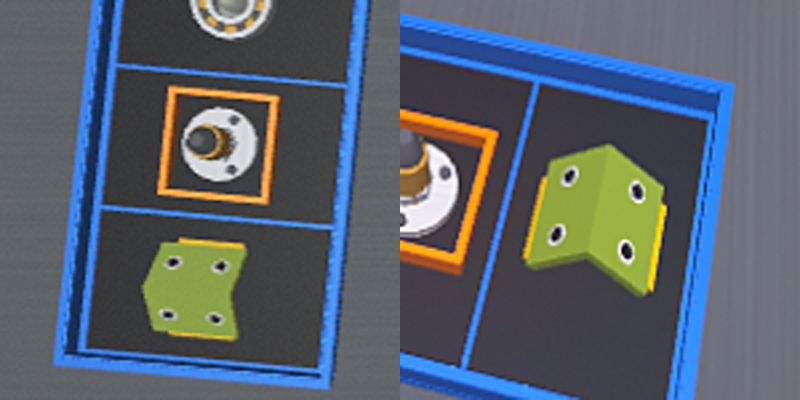

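The green bracket sits astride the saddle. The fits at seated height agree: (437.6, 221.6) mm, yaw about -5°. Now the doubler.

>>> step_arm --targets "1 0.003 -0.08 -0.01 0 0 0; 1 0.006 -0.16 -0.02 0 0 0; 1 0.009 -0.24 -0.03 0 0 0; 1 0.011 -0.3 -0.03 0 0 0; 1 0.011 -0.33 -0.03 0 0 0; 1 0.011 -0.337 -0.03 0 0 0.003; 1 0.011 -0.337 -0.03 0 0 0.003; 1 0.011 -0.337 -0.03 0 0 0.003; 1 0.011 -0.337 -0.03 0 0 0.003"

```text
clock: 23.55
eef_pos: [0.4662, -0.3455, 0.1096]
tool_rot: [0.273, 0.962, 0.0, 0.001]
ft_force: [0.4, 0.6, 0.4]
grip_width: 0.0852
grasp_force: 0.0
```

```bash
python3 go.py 465.7 -349.3 7 58.1
```

```text
t 23.55 tcp [ 466.2 -345.5  109.6] yaw 58.3 q [-0.64  0.47  0.02  1.11  0.   -0.09]
shift [-0.001  -0.0076 -0.2053] turn [ 0.001  0.003 -0.005] rows 3.0
F [0.4 0.6 0.4] w 85.2 g 0.0
```

Slack is 9.5 mm per side, so I'll descend to 45 mm first and recheck the alignment.

>>> step_arm --targets "1 -0.001 -0.0065 -0.03 0 0 -0.004; 1 -0.001 -0.0065 -0.08 0 0 -0.004; 1 -0.001 -0.0065 -0.12 0 0 -0.004; 1 -0.001 -0.0065 -0.13 0 0 -0.004; 1 -0.001 -0.0065 -0.13 0 0 -0.004; 1 -0.001 -0.0065 -0.13 0 0 -0.004"

```text
clock: 24.05
eef_pos: [0.4661, -0.3499, 0.0453]
tool_rot: [0.275, 0.962, -0.0, 0.002]
ft_force: [0.6, -0.3, 0.8]
grip_width: 0.0855
grasp_force: 0.0
```

```bash
python3 go.py 465.7 -349.3 7 58.1
```

```text
t 24.05 tcp [ 466.1 -349.9   45.3] yaw 58.1 q [-0.64  0.54 -0.06  0.97  0.   -0.09]
shift [-0.0007  0.0011 -0.0765] turn [ 0.002  0.004 -0.   ] rows 1.0
F [ 0.6 -0.3  0.8] w 85.5 g 0.0
```

>>> step_arm --targets "1 -0.001 0 -0.03 0 0 0; 1 -0.001 0 -0.055 0 0 0; 1 -0.001 0 -0.07 0 0 0; 1 -0.001 0 -0.077 0 0 0; 1 -0.001 0 -0.077 0 0 0; 1 -0.001 0 -0.077 0 0 0"

```text
clock: 24.55
eef_pos: [0.4657, -0.3509, 0.0069]
tool_rot: [0.275, 0.961, -0.001, 0.002]
ft_force: [0.4, 0.2, 1.1]
grip_width: 0.0857
grasp_force: 0.0
```

>>> step_arm --targets "-1 0 0 0 0 0 0; -1 0 0 0 0 0 0; -1 0 0 0 0 0 0; -1 0 0 0 0 0 0; -1 0 0 0 0 0 0; -1 0 0 0 0 0 0; -1 0 0 0 0 0 0; -1 0 0 0 0 0 0; -1 0 0 0 0 0 0; -1 0 0 0 0 0 0"

```text
clock: 25.38
eef_pos: [0.466, -0.3513, 0.0076]
tool_rot: [0.275, 0.961, -0.001, 0.003]
ft_force: [-1.0, 0.7, 5.7]
grip_width: 0.0644
grasp_force: 65.2
```

>>> step_arm --targets "-1 0 0 0.03 0 0 0; -1 0 0 0.08 0 0 0; -1 0 0 0.15 0 0 0; -1 0 0 0.22 0 0 0; -1 0 0 0.22 0 0 0; -1 0 0 0.22 0 0 0"

```text
clock: 25.88
eef_pos: [0.4668, -0.3519, 0.1191]
tool_rot: [0.275, 0.961, -0.001, 0.005]
ft_force: [-0.1, 0.1, -1.0]
grip_width: 0.064
grasp_force: 66.6
```

```bash
python3 go.py 437.6 221.6 115 84.8
python3 - <<'E'
from h import *
b=bot.camera("side")
cv2.imwrite("pics/d1.png",cv2.resize(b[60:210,290:490],(600,450),interpolation=cv2.INTER_CUBIC)[:,:,::-1])
E
```

```text
t 25.88 tcp [ 466.8 -351.9  119.1] yaw 58.0 q [-0.65  0.47  0.03  1.13  0.   -0.09]
shift [-0.0585  1.1471 -0.0081] turn [0.004 0.012 0.595] rows 14.0
F [-0.1  0.1 -1. ] w 64.0 g 66.6
```

View pics/d1.png

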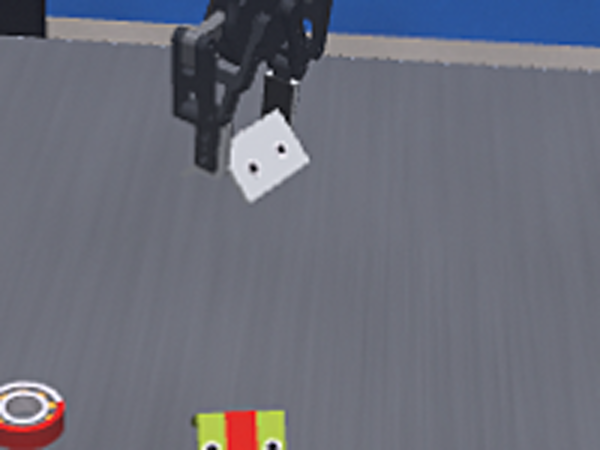

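The doubler is held level by its ends. I'll carry it to the bracket.

>>> step_arm --targets "-1 -0.004 0.07 0 0 0 0.06; -1 -0.008 0.15 0 0 0 0.12; -1 -0.012 0.23 0 0 0 0.18; -1 -0.016 0.31 0 0 0 0.24; -1 -0.02 0.39 0 0 0 0.3; -1 -0.024 0.47 0 0 0 0.36; -1 -0.028 0.55 0 0 0 0.42; -1 -0.032 0.63 0 0 0 0.48; -1 -0.036 0.71 0 0 0 0.54; -1 -0.04 0.78 0 0 0 0.595"

```text
clock: 26.77
eef_pos: [0.4429, 0.0415, 0.1144]
tool_rot: [0.044, 0.999, 0.0, -0.0]
ft_force: [0.6, 0.2, -0.8]
grip_width: 0.0639
grasp_force: 66.6
```

```bash
python3 go.py 438.9 221.6 110 84.8
```

```text
t 26.77 tcp [442.9  41.5 114.4] yaw 85.0 q [ 0.09  0.22 -0.34  1.01  0.    0.18]
shift [-0.0081  0.3602 -0.0087] turn [-0.    -0.001 -0.004] rows 5.0
F [ 0.6  0.2 -0.8] w 63.9 g 66.6
```

>>> step_arm --targets "-1 -0.002 0.07 0 0 0 0; -1 -0.004 0.14 0 0 0 0; -1 -0.006 0.21 0 0 0 0; -1 -0.008 0.28 -0.005 0 0 0; -1 -0.008 0.33 -0.01 0 0 0; -1 -0.008 0.36 -0.01 0 0 -0.004; -1 -0.008 0.36 -0.01 0 0 -0.004; -1 -0.008 0.36 -0.01 0 0 -0.004; -1 -0.008 0.36 -0.01 0 0 -0.004; -1 -0.008 0.36 -0.01 0 0 -0.004"

```text
clock: 27.6
eef_pos: [0.4406, 0.218, 0.1104]
tool_rot: [0.048, 0.999, -0.001, 0.001]
ft_force: [0.2, 0.1, -0.8]
grip_width: 0.064
grasp_force: 66.6
```

```bash
python3 go.py 438.9 221.6 65 84.8
python3 - <<'E'
from h import *
b=bot.camera("side")
cv2.imwrite("pics/d2.png",cv2.resize(b[310:460,270:470],(800,600),interpolation=cv2.INTER_CUBIC)[:,:,::-1])
E
```

```text
t 27.6 tcp [440.6 218.  110.4] yaw 84.5 q [ 0.46  0.31 -0.23  1.03 -0.    0.56]
shift [-0.0033  0.0072 -0.0908] turn [0.002 0.002 0.006] rows 2.0
F [ 0.2  0.1 -0.8] w 64.0 g 66.6
```

View pics/d2.png

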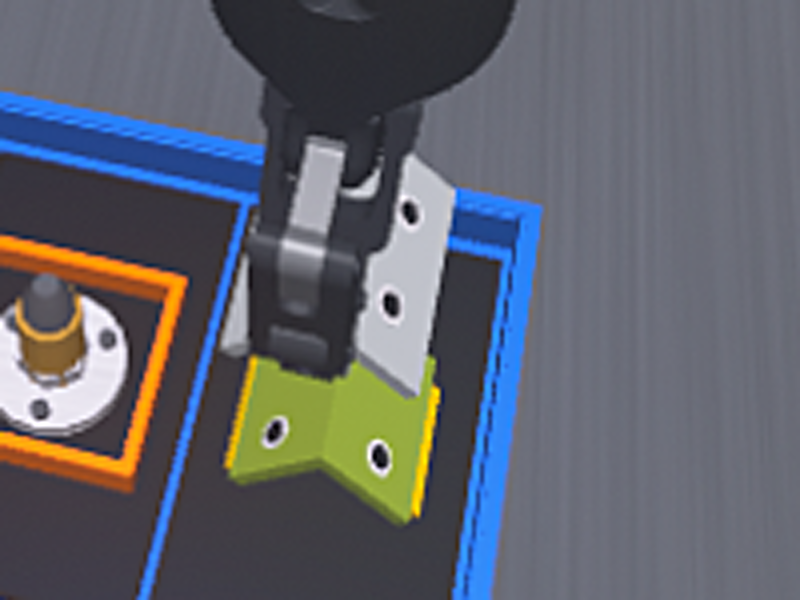

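The doubler is parallel above the bracket. I'll lower it with the fine correction.

>>> step_arm --targets "-1 -0.003 0.007 -0.02 0 0 0.005; -1 -0.003 0.007 -0.06 0 0 0.005; -1 -0.003 0.007 -0.085 0 0 0.005; -1 -0.003 0.007 -0.085 0 0 0.005; -1 -0.003 0.007 -0.085 0 0 0.005; -1 -0.003 0.007 -0.085 0 0 0.005"

```text
clock: 28.15
eef_pos: [0.44, 0.2228, 0.069]
tool_rot: [0.045, 0.999, 0.0, 0.002]
ft_force: [-0.6, 0.1, -0.4]
grip_width: 0.064
grasp_force: 66.6
```

```bash
python3 go.py 438.9 221.6 34 84.8
```

```text
t 28.15 tcp [440.  222.8  69. ] yaw 84.8 q [ 0.47  0.36 -0.28  0.92 -0.    0.56]
shift [-0.0022 -0.0024 -0.0699] turn [-0.     0.005 -0.   ] rows 1.0
F [-0.6  0.1 -0.4] w 64.0 g 66.6
```

>>> step_arm --targets "-1 -0.002 -0.002 -0.02 0 0 0; -1 -0.002 -0.002 -0.04 0 0 0; -1 -0.002 -0.002 -0.055 0 0 0; -1 -0.002 -0.002 -0.065 0 0 0; -1 -0.002 -0.002 -0.07 0 0 0; -1 -0.002 -0.002 -0.07 0 0 0; -1 -0.002 -0.002 -0.07 0 0 0"

```text
clock: 28.73
eef_pos: [0.4387, 0.222, 0.0336]
tool_rot: [0.045, 0.999, 0.0, 0.002]
ft_force: [-0.3, -0.4, -0.1]
grip_width: 0.0636
grasp_force: 66.6
```

>>> step_arm --targets "-1 0 0 -0.002 0 0 0; -1 0 0 -0.003 0 0 0; -1 0 0 -0.003 0 0 0"

```text
clock: 28.98
eef_pos: [0.4387, 0.222, 0.0323]
tool_rot: [0.045, 0.999, 0.0, 0.002]
ft_force: [0.1, 0.1, -0.7]
grip_width: 0.0642
grasp_force: 66.6
```

>>> step_arm --targets "-1 0 0 -0.002 0 0 0; -1 0 0 -0.003 0 0 0; -1 0 0 -0.003 0 0 0"

```text
clock: 29.23
eef_pos: [0.4388, 0.2221, 0.032]
tool_rot: [0.045, 0.999, 0.0, 0.002]
ft_force: [-3.4, -1.8, 9.2]
grip_width: 0.064
grasp_force: 67.6
```

>>> step_arm --targets "0.9 0 0 0.003 0 0 0; 0.9 0 0 0.003 0 0 0; 0.9 0 0 0.003 0 0 0; 0.9 0 0 0.003 0 0 0; 0.9 0 0 0.02 0 0 0; 0.9 0 0 0.06 0 0 0; 0.9 0 0 0.13 0 0 0; 0.9 0 0 0.2 0 0 0; 0.9 0 0 0.2 0 0 0"

```text
clock: 29.98
eef_pos: [0.4428, 0.224, 0.1378]
tool_rot: [0.045, 0.999, 0.003, 0.007]
ft_force: [1.0, 0.8, 1.2]
grip_width: 0.0811
grasp_force: 0.0
```

>>> step_arm --targets "0.9 0 -0.08 0.02 0 0 0; 0.9 0 -0.16 0.04 0 0 0; 0.9 0 -0.24 0.06 0 0 0; 0.9 0 -0.32 0.06 0 0 0; 0.9 0 -0.4 0.06 0 0 0; 0.9 0 -0.48 0.06 0 0 0; 0.9 0 -0.56 0.06 0 0 0; 0.9 0 -0.6 0.06 0 0 0; 0.9 0 -0.6 0.06 0 0 0"

```text
clock: 30.73
eef_pos: [0.4387, -0.0818, 0.1611]
tool_rot: [0.048, 0.999, -0.001, 0.002]
ft_force: [0.4, -0.1, -0.3]
grip_width: 0.0814
grasp_force: 0.0
```

Run:
```python
from h import *
ims={n:bot.camera(n) for n in("top","side")}
f=lambda im,x,y:cv2.resize(im[y:y+200,x:x+200],(400,400),interpolation=cv2.INTER_CUBIC)
cv2.imwrite("pics/d3.png",np.hstack([f(ims["top"],70,145),f(ims["side"],220,280)])[:,:,::-1])
lt=lambda c:(hsv(c)[...,2]>120)&(hsv(c)[...,1]<60)
for zr in(.052,.055):
    SH["doubler"]=angle(.066,zr=zr)
    for c in (("top",),("side",)): print(zr,fit("doubler",lt,ims,[.4376,.2216,np.radians(-5)],.004,c))
```

```text
0.052 (array([ 0.43743508,  0.22254667, -0.09341252]), np.float64(0.9619124797406807))
0.052 (array([ 0.43779358,  0.22143271, -0.08766388]), np.float64(0.98213866039953))
0.055 (array([ 0.43767494,  0.22248565, -0.07740326]), np.float64(0.954270884603338))
0.055 (array([ 0.43783032,  0.22282341, -0.09036599]), np.float64(0.9757849161286978))
```

View pics/d3.png

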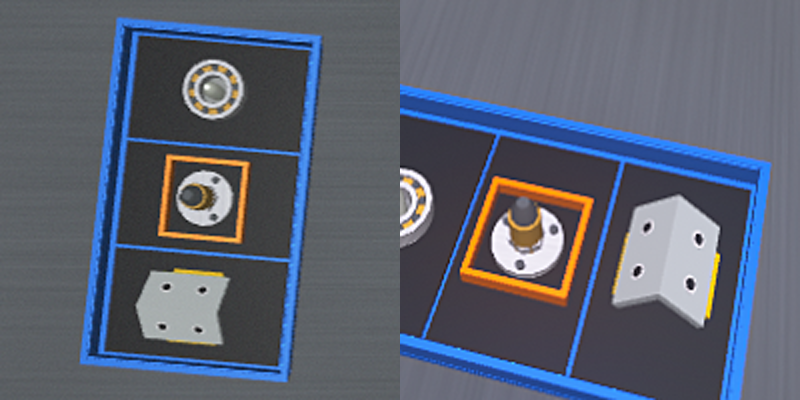

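The doubler is nested symmetrically, and the fit is best at the fully home height (ridge at 52 mm, overlap 0.98). The bearing and nozzle are in place. Handing in.

```bash
python3 -c "
from workcell import bot
print(bot.job_done())"
```

```text
the job is handed in; nothing more can be done
None
```

The job is handed in at about 31 s on the clock: bearing, nozzle, bracket and nested doubler are set in the tray in the order asked, each checked in the camera images, and I left both red rejects alone.

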